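Seat a drive in the test dock and close the keeper bar

ROBOT

A 7-joint arm with a two-finger parallel gripper is mounted at the origin on the work surface. World frame = base frame: x ahead of the robot, y to its left, z up, the work surface at z = 0. Lengths are in m, angles in degrees, forces in N, time in s.
With the tool pointing down it reaches from about 0.425 to 0.825 m from the base axis. Payload 3.6 kg.
Tool frame: the origin (TCP) lies between the finger pads; the fingertips stand 14 mm ahead of it and the grasp point (between the pads) lies 5 mm behind it; z points along the fingers, y is the line along which they close (so a half turn about z gives the same grasp; the last joint's range is limited). The gripper opens to 85 mm and grips with 20 to 120 N. Pads are 22 mm wide; open, the fingers measure 114 mm over their backs; the gripper's body (76 mm by 85 mm) begins 54 mm behind the grasp point. The pads swing forward as they close: fully open they stand 13 mm farther back than shut.
Start: joints at [68.153, 35.231, -0.722, 81.555, 0.464, 63.22, -2.315], TCP at [0.226, -0.609, 0.245] pointing down, gripper open.
Joint ranges: [-178.69, 178.69], [-17.37, 117.87], [-77.05, 75.6], [15.02, 138.74], [-78.02, 258.01], [0.78, 113.62], [-162.83, 162.83]. Speed limits (degrees/s): [159.86, 159.86, 180, 180, 180, 180, 180].

INTERFACE

Orientations are given as [roll, pitch, yaw] about the fixed x, y, z axes, in that order (R = Rz(yaw) Ry(pitch) Rx(roll)).
In Python, from bench import bot gives the robot as it stands.
- The arm moves only by the shell command python3 -m creep 'ROWS' [FORCE]. ROWS is JSON, a list of rows, each a list of 7 numbers: the shift along the tool's x, y, z in m, then the turn, a rotation vector about the tool's x, y, z in rad, then the closure, from 0 (fully open) to 1 (shut). In form: [[x, y, z, wx, wy, wz, gripper], ...]. A call has 1 to 5 rows; each row is the pose to reach, as a shift and turn from the pose commanded when the call began, along the tool's axes at that moment; what a row does not reach only later rows make up. A row lasts 1/8 s, in which the tool goes at most 62.5 mm and 10.7 degrees, less where a joint would pass 70% of its speed; a pose out of reach is approached as far as the arm can. A call with a gripper value outside its range is refused whole. The fingers move at their own pace and stop on an object; FORCE is the grip in N (left out, the last holds). Time passes only in rows, so rows that repeat a pose let the fingers close. It gives the time, the measured TCP pose, the force, the opening and the grip force at its end, in the units of the state.
- bot.read_state(): the state, without advancing time (a new reading comes with each control period).
- bot.read_camera(name): name is "side" or "top"; returns the picture (384x512x3 uint8, blue, green, red); there is no depth.
- bot.camera_model(name): a dict with "intrinsics" (3x3 intrinsics, pixels), "dist" ([k1, k2, p1, p2, k3] as OpenCV has them; the pictures are not rectified), "view" (4x4, takes a point from world to camera coordinates). Camera axes: x right, y down, z forward; pixel columns grow to the right and rows downward; lengths in m; the calibration is good to about 2 mm. A picture is of the moment at which its call begins. camera_model takes no time and is no camera call.
- bot.sign_off(): hands the job in; it is judged then, once.
The state is a dict: "time": time; "joint_pos": joint angles; "dq": joint speeds; "joint_torque": joint torques, N m; "position": TCP position; "ee_rot": TCP orientation; "wrist_force": force on the tool from outside, world axes, zero at the start; "moment": the same for the moment, N m; "gripper_width": opening from 0.0 (shut) to 1.0 (fully open); "grip_force": force on a finger pad.
Only numpy, scipy, OpenCV 4.12 (cv2) and the standard library are available. Lean on these libraries where they do the work, as an engineer would, in place of code of your own. Each camera call takes 0.05 s, during which the arm holds its last target. There are 200 camera calls.

TASK

Take the thick metal drive out of its wooden stand and stand it in the slot of the drive dock. The dock's seat has been set to some unknown height and a stiff plug holds the drive up above it, so press the drive down until you feel it stop solidly on the seat, firmly but never with more than about 2.8 kg (28 N). Only then swing the hinged keeper bar over and fully shut above it, without bearing down on the drive with the bar, and let go; leave everything else on the table alone.

Things in the scene. Friction and masses are not known exactly. Their poses are not given: they have to be found in the camera images.
- drive_center (a point): centre of the loose thick drive: plain aluminium slab with pale side labels, 100 long (its x) x 15 thick (its y) x 70 mm high (its z), 0.14 kg, on its long edge in a wooden stand (floor 8 mm, lips to 20 mm above the table). Both ends are alike: either way round fits. Pinch it across the 15 mm, about 24 mm above this centre, with about 60 N, so that the fingertips clear stand and slot walls.
- thin_drive_center (a point): centre of another drive, 100 x 9 x 70 mm, standing in the other wooden stand: not to be touched
- dock: drive dock fixed to the table: black base 185 x 76 x 20 mm. Origin on the table below the slot's middle; x along the slot towards the keeper's hinge post, y across, z up. Slot 103 x 17.4 mm inside, walls to 48 mm above the table, topped by a 45 degree flared mouth 3 mm higher and about 3 mm wider on each side. All slot contact (walls, plug, seat) counts as pressing on the dock.
- keeper (a joint): angle of the hinged keeper bar, rad: 0 = shut (level, over the drive), 1.65 to 2.0 at the start (upright, leaning away from the slot). Hinge friction (0.15 N m) holds it where it is left; solid stop at 0. Shut, its underside is 2 to 14 mm above a drive that is home, by the seat's height; a drive that is not home may jam it.
- keeper_hinge (a point): the keeper bar's hinge axis, 73 mm from the slot's middle along the dock's x, 109 mm above the table; the axis is parallel to the dock's y, and the bar closes towards the dock's -x
- keeper_handle (a point): centre of the black grip at the free end of the keeper bar, 140 mm from the hinge axis; 30 mm long (along the bar) x 20 wide (along the dock's y) x 12 mm thick; the bar is 14 wide and 10 mm thick. It can be pinched across its 20 mm width from above at any angle of the bar.
- slot_bottom (a point): fixed point in the middle of the slot, 20 mm above the table. The solid seat lies 0 to 12 mm above it, an unknown height, set for the whole run; a drive fully home has its underside on the seat (within 1.5 mm). A dark plug (40 x 10 mm) amid the seat stands 3 to 7 mm above the seat, unknown; it yields only to about 10 N or more, stays where pressed and sinks below the seat.
There are look-alikes about, which are no part of the job. What is shaped like the part that bears drive_center but blue is not meant.

How it is judged (in metres and radians):
On the way, in this order (a step that is already met when the one before it is completed fails the run):
1. the drive is fully home on the seat while the keeper bar still stands open (z of drive_center in the frame of seat below 0.0365 m and horizontal distance between drive_center and slot_bottom below 0.005 m and angle between the x axis of drive_center and the x axis of dock, either way round below 0.08 rad and value of joint keeper above 1.2 rad), for 0.2 s.
2. the keeper bar is shut (value of joint keeper below 0.05 rad), for 0.2 s.
At the end, for the whole second after the job is handed in: The thick drive stands in the dock's slot with its underside within 1.5 mm of the dock's seat (centre no more than 36.5 mm above the seat), within 5 mm of the slot's middle, upright and along the slot within 0.08 rad, at rest; the keeper bar is shut (joint below 0.05 rad); nothing is held (z of drive_center in the frame of seat below 0.0365 m and horizontal distance between drive_center and slot_bottom below 0.005 m and angle between the x axis of drive_center and the x axis of dock, either way round below 0.08 rad and angle between drive_center's own z axis and vertical below 0.08 rad and value of joint keeper below 0.05 rad and linear speed of drive below 0.02 m/s); the robot touches nothing.
It fails at once if the drive is pressed or knocked against the dock with more than 28 N (contact force between drive and dock above 28 N).
It fails at once if the keeper bar bears on the drive with more than 5 N (contact force between keeper and drive above 5 N).
It fails at once if another thing on the table is displaced by more than 30 mm (distance of any of thin_drive_center, mouse, screwdriver, screw_tray, battery_pack, power_brick, mug, fan from where it was at the start of the episode above 0.03 m).
It also fails if it takes over 69 s, if anything falls off the work surface, if the arm or the gripper's body presses on something with over 40 N, if the wrist force passes 120 N, or if a joint passes its speed limit or range.

## Working session

There is one attempt and no reset: what is moved stays moved. The work goes in short steps, Python scripts to look and compute and a shell command to move; the robot and the scene stay as the last step left them, time stands still between calls to the robot, and variables do not carry over. Pictures are saved under pics/ and viewed, at most 13 in all, crops included, and the job is handed in when it is done.

```bash
ls; mkdir -p pics
python3 - <<'E'
from bench import bot
import cv2,json
for n in("top","side"):
    cv2.imwrite(f"pics/{n}0.png",bot.read_camera(n)); m=bot.camera_model(n); print(n,m)
print(bot.read_state())
E
```

```text
pics
top {'intrinsics': array([[350.54481168,   0.        , 255.43708912],
       [  0.        , 350.54481168, 189.2072206 ],
       [  0.        ,   0.        ,   1.        ]]), 'dist': array([-0.06739919,  0.        ,  0.        ,  0.        ,  0.        ]), 'view': array([[ 2.02017220e-01, -9.79381713e-01, -7.09952971e-04,
        -1.47535471e-01],
       [-9.58937732e-01, -1.97652792e-01, -2.03400589e-01,
         4.34532445e-01],
       [ 1.99066493e-01,  4.17712222e-02, -9.79095346e-01,
         7.41198196e-01],
       [ 0.00000000e+00,  0.00000000e+00,  0.00000000e+00,
         1.00000000e+00]])}
side {'intrinsics': array([[455.51540189,   0.        , 252.65591386],
       [  0.        , 455.51540189, 185.56552557],
       [  0.        ,   0.        ,   1.        ]]), 'dist': array([-0.15164067,  0.        ,  0.        ,  0.        ,  0.        ]), 'view': array([[-0.89273461, -0.45052554, -0.00718671,  0.3581569 ],
       [-0.3194514 ,  0.64409323, -0.69505015,  0.25839559],
       [ 0.31776675, -0.61819952, -0.71892534,  0.82397188],
       [ 0.        ,  0.        ,  0.        ,  1.        ]])}
{'time': 0.1, 'joint_pos': array([68.15349787, 35.28470961, -0.72505211, 81.63283554,  0.46420172,
       63.21987967, -2.31437808]), 'dq': array([-0.07771364, -0.18044068,  0.08922207, -0.26612946,  0.04868951,
       -0.07256432,  0.02021387]), 'joint_torque': array([ 1.68662697e-03, -4.70384502e+01,  2.60561770e-01, -1.71572292e+01,
        1.01374631e-02,  5.85380505e-03,  1.90169220e-05]), 'position': array([ 0.22560725, -0.60888397,  0.24423848]), 'ee_rot': array([-1.79865427e+02,  5.42742797e-04,  2.03341253e+01]), 'wrist_force': array([ 0.52064424,  0.66776344, -0.41160618]), 'moment': array([-0.04781357,  0.01657358,  0.02313531]), 'grip_force': 0.0, 'gripper_width': 1.0016840093363482}
```

View pics/top0.png

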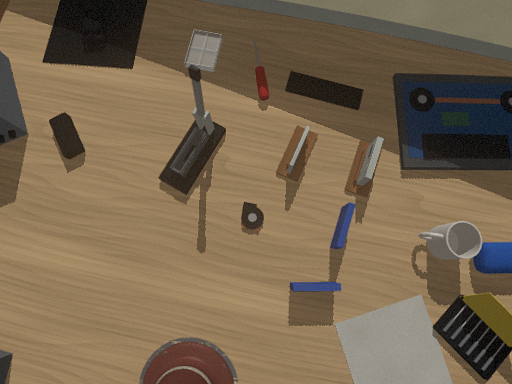

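View pics/side0.png

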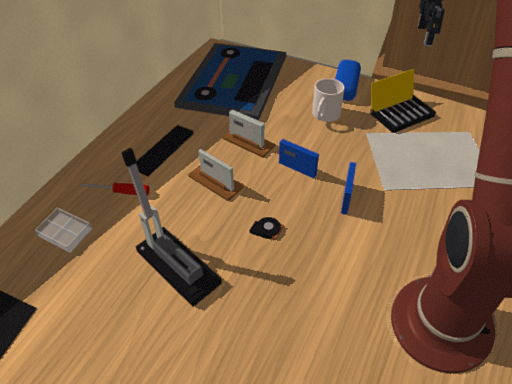

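Top view: two stands, at top (299,148) / side (215,172) and top (371,162) / side (247,130). There are blue look-alikes at top (343,226) and (315,287). The dock is at top (193,155), with its keeper grip at (194,73) / side (128,155). The thick drive looks to be the right stand at (371,162), and a close crop should settle it.

```bash
cat > h.py <<'E'
import cv2,numpy as np
from bench import bot
def ray(n,uv):
    m=bot.camera_model(n);V=m["view"];R=V[:3,:3]
    p=cv2.undistortPoints(np.array([[uv]],float),m["intrinsics"],m["dist"])[0,0]
    return -R.T@V[:3,3], R.T@np.array([p[0],p[1],1])
def plane(n,uv,z):
    c,d=ray(n,uv); return c+d*(z-c[2])/d[2]
def tri(a,b):
    (c1,d1),(c2,d2)=ray("top",a),ray("side",b)
    s=np.linalg.lstsq(np.c_[d1,-d2],c2-c1,rcond=None)[0]
    p,q=c1+s[0]*d1,c2+s[1]*d2
    return (p+q)/2,np.linalg.norm(p-q)
def proj(n,P):
    m=bot.camera_model(n);V=m["view"]
    return cv2.projectPoints(np.array(P,float).reshape(-1,3),cv2.Rodrigues(V[:3,:3])[0],V[:3,3],m["intrinsics"],m["dist"])[0][:,0]
E
python3 - <<'E'
import cv2,numpy as np
t=cv2.imread("pics/top0.png");s=cv2.imread("pics/side0.png")
f=lambda i,x,y,w,h,k:cv2.resize(i[y:y+h,x:x+w],(w*k,h*k),interpolation=cv2.INTER_CUBIC)
a=f(t,270,115,130,90,3); b=f(s,180,100,130,105,3);
c=f(t,150,60,100,140,4)
o=np.zeros((600,800,3),np.uint8);o[:270,:390]=a;o[275:275+315,:390]=b;o[:560,395:795]=c
cv2.imwrite("pics/c1.png",o)
E
```

```text
(no output)
```

View pics/c1.png

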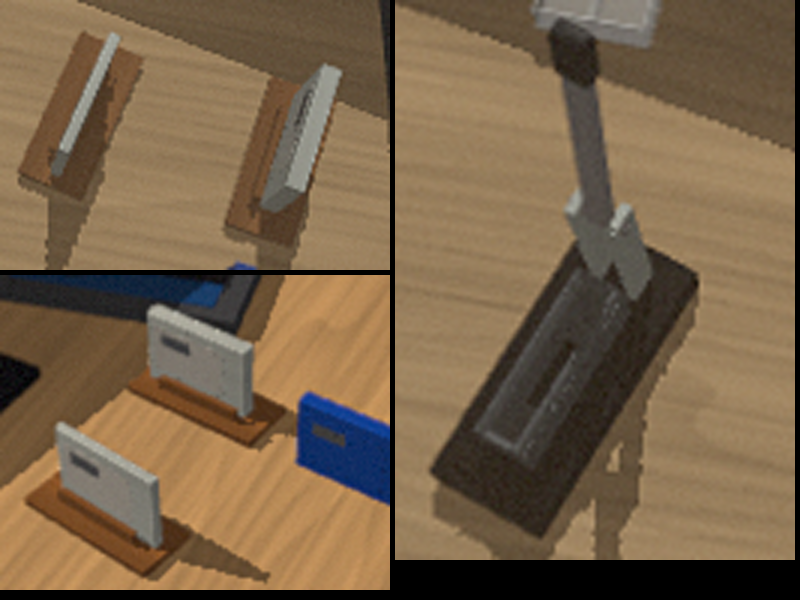

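The right stand's drive (top 371,160) has the wider top face, about 8 px against about 4.5 px for the left one, so it is the thick drive. The dock base corners are at about (159,177), (187,194), (225,130) and (197,120).

Run:
```python
from h import *
np.set_printoptions(precision=4,suppress=True)
d=np.array([plane("top",p,.078) for p in[(378.3,137),(383.7,139),(371,179.3),(361.7,176.7)]])
l=np.array([plane("top",p,.078) for p in[(305.7,126.7),(309.7,127.7),(292.7,165.7),(287.3,165)]])
k=np.array([plane("top",p,.02) for p in[(158.75,177.5),(187.5,193.75),(225.5,130),(198,118)]])
for n,q in(("thick",d),("thin",l),("dock",k)):
    print(n,q.mean(0),[round(np.linalg.norm(q[i]-q[i-1]),4) for i in range(4)],[np.degrees(np.arctan2(*(q[i]-q[i-1])[1::-1])).round(1) for i in range(4)])
print("handle",tri((194.5,73.3),(128,156)))
# segment bright drive top via side-view too: bottom/top corners
print("side top edge thick",[plane("side",(180+x/3,100+(y-275)/3),.078) for x,y in[(150,308),(250,345)]])
# brick mask of thick drive in top view
t=cv2.imread("pics/top0.png");h=cv2.cvtColor(t,cv2.COLOR_BGR2HSV)
m=((h[...,1]<45)&(h[...,2]>95)).astype(np.uint8);m[:, :340]=0;m[:,395:]=0;m[:125]=0;m[195:]=0
print(m.sum())
for y in range(135,188,4): print(y,np.flatnonzero(m[y]),t[y,355:392].mean(1).astype(int))
```

```text
thick [ 0.5707 -0.2993  0.078 ] [np.float64(0.1013), np.float64(0.0128), np.float64(0.0991), np.float64(0.0209)] [np.float64(-13.9), np.float64(-99.6), np.float64(170.7), np.float64(85.6)]
thin [ 0.5632 -0.1326  0.078 ] [np.float64(0.0987), np.float64(0.0092), np.float64(0.0968), np.float64(0.0118)] [np.float64(-14.1), np.float64(-93.1), np.float64(167.2), np.float64(94.0)]
dock [0.5134 0.1071 0.02  ] [np.float64(0.1721), np.float64(0.0794), np.float64(0.1778), np.float64(0.0743)] [np.float64(161.3), np.float64(-107.6), np.float64(-17.0), np.float64(76.8)]
handle (array([0.5997, 0.0842, 0.2481]), np.float64(0.0005853076495312057))
side top edge thick [array([ 0.6187, -0.3044,  0.078 ]), array([ 0.5207, -0.2963,  0.078 ])]
498
135 [] [77 77 79 80 82 77 77 79 80 81 79 76 75 79 77 77 76 75 79 80 78 75 76 78
 76 75 76 78 80 80 84 79 78 78 82 84 79]
139 [375 376 377 378 379 380 381 382 383] [120 118 120 120  88  66  75  72  73  74  78  79  80  80  84  81  77  74
  83  86  99 111 155 151 150 152 153 160 144  73  75  76  75  81  77  75
  77]
143 [371 372 373 374 375 376 377 378 379 380 381 
[... 1612 characters left out ...]
359 360 361 362 363 364 365 366 367 368 369 370 371 372] [ 67  81  82  68  95 101 100 100  98  96 113 143 145 145 145 144 148 113
  52  79 116 115 118 112 118 119 123 125 124 124 121 126 123 126 122 125
 121]
179 [358 359 360 361] [ 81  80  88 102 100 102  97  88  84  84  85  85  91  81  80  76  65  54
 129 129 125 125 128 125 130 130 127 130 129 123 129 122 126 122 116 117
 117]
183 [] [ 60  73  86  90  86  85  87  81  85  81  71  58  62  58  64  58  65  78
 120 119 123 124 125 124 124 126 125 129 130 129 128 131 130 128 130 127
 130]
187 [] [ 87  77  62  67  64  57  58  61  58  56  64  61  67  65  59  65  79  96
 129 125 128 122 129 125 127 125 128 129 129 125 124 124 124 124 123 124
 118]
```

Run:
```python
from h import *
np.set_printoptions(precision=4,suppress=True)
t=cv2.imread("pics/top0.png")
m=(t.mean(2)>130).astype(np.uint8);z=np.zeros_like(m);z[134:180,350:392]=1
h=cv2.cvtColor(t,cv2.COLOR_BGR2HSV);m&=z&(h[...,1]<50)
n,l,s,c=cv2.connectedComponentsWithStats(m);k=1+s[1:,4].argmax();ys,xs=np.nonzero(l==k);print(s[k])
P=np.array([plane("top",(x,y),.078)[:2] for x,y in zip(xs,ys)])
w=cv2.minAreaRect((P*1e3).astype(np.float32));print(w)
C=P.mean(0);v=np.linalg.svd(P-C)[2][0];print(C,np.degrees(np.arctan2(v[1],v[0])))
f=lambda n,x,y,w,h,k:cv2.resize(cv2.imread(f"pics/{n}0.png")[y:y+h,x:x+w],(w*k,h*k),interpolation=cv2.INTER_CUBIC)
o=np.zeros((600,800,3),np.uint8);a=f("top",155,110,75,90,6);b=f("side",130,200,100,110,3)
o[:540,:450]=a;o[:330,455:755]=b
cv2.imwrite("pics/c2.png",cv2.convertScaleAbs(o,alpha=1.6))
```

```text
[365 137  19  42 266]
((572.7275390625, -299.9339599609375), (13.811466217041016, 98.63603210449219), 81.04248809814453)
[ 0.5722 -0.2999] 171.03564592205691
```

View pics/c2.png

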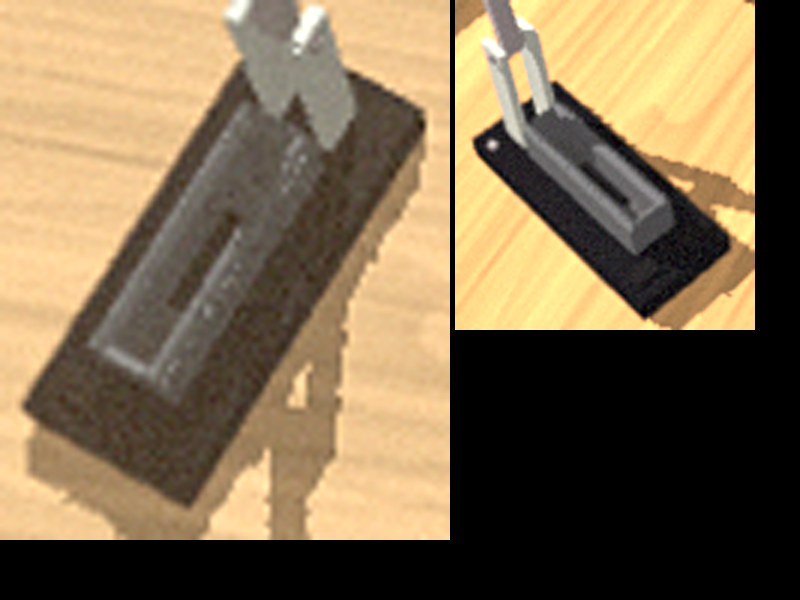

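```bash
cat >> h.py <<'E'
from scipy.spatial.transform import Rotation as Ro
def rel(pos,yaw):
    s=bot.read_state();R=Ro.from_euler("xyz",s["ee_rot"],degrees=True)
    T=Ro.from_euler("xyz",[180,0,yaw],degrees=True)
    print("rel",np.round(R.inv().apply(np.array(pos)-s["position"]),4),np.round((R.inv()*T).as_rotvec(),4))
E
python3 - <<'E'
from h import *
np.set_printoptions(precision=4,suppress=True)
c=lambda p:(155+p[0]/6,110+p[1]/6)
q=lambda p:(130+(p[0]-455)/3,200+p[1]/3)
ang=lambda a,b:np.degrees(np.arctan2(*(b-a)[1::-1]))
B=[plane("top",c(p),.02) for p in[(25,407),(188,505),(425,122),(240,65)]]
print("base",B,ang(B[0],B[3]),ang(B[1],B[2]),[np.linalg.norm(B[i]-B[i-1]) for i in range(4)])
B=[plane("side",q(p),.02) for p in[(645,318),(728,243),(473,143),(558,83)]]
print("base side",B,ang(B[0],B[2]),ang(B[1],B[3]),np.mean(B,0))
M=[plane("top",c(p),.051) for p in[(90,345),(157,380),(247,103)]]
print("mouth",M,ang(M[0],M[2]),np.linalg.norm(M[0]-M[1]),np.linalg.norm(M[0]-M[2]))
M=[plane("side",q(p),.051) for p in[(635,223),(673,202),(527,130)]]
print("mouth side",M,ang(M[0],M[2]),np.linalg.norm(M[0]-M[1]))
rel([.5725,-.300,.16],-9)
E
```

```text
base [array([0.4415, 0.1706, 0.02  ]), array([0.4166, 0.0985, 0.02  ]), array([0.5875, 0.0432, 0.02  ]), array([0.5965, 0.1219, 0.02  ])] -17.437366230969467 -17.93422141071891 [np.float64(0.16249264725752763), np.float64(0.07628936086599383), np.float64(0.1796294858295767), np.float64(0.07925237587274826)]
base side [array([0.4325, 0.1821, 0.02  ]), array([0.4133, 0.1112, 0.02  ]), array([0.6094, 0.1217, 0.02  ]), array([0.5865, 0.0507, 0.02  ])] -18.873609289858106 -19.27372228560967 [0.5104 0.1164 0.02  ]
mouth [array([0.4642, 0.1424, 0.051 ]), array([0.4561, 0.1142, 0.051 ]), array([0.5702, 0.1072, 0.051 ])] -18.36945994980916 0.029405607283710864 0.11170449166595893
mouth side [array([0.4612, 0.141 , 0.051 ]), array([0.448 , 0.1167, 0.051 ]), array([0.5641, 0.112 , 0.051 ])] -15.749913957967065 0.0276862793409056
rel [ 0.4326 -0.1689  0.0846] [-0.0023  0.0006  0.512 ]
```

```bash
python3 -m creep '[[0.055,-0.021,0,0,0,0.12,0.3],[0.11,-0.042,0,0,0,0.24,0.3],[0.165,-0.063,0,0,0,0.36,0.3],[0.22,-0.085,0,0,0,0.48,0.3],[0.275,-0.106,0,0,0,0.512,0.3]]' 60
```

```text
time: 0.72
position: [0.448, -0.4128, 0.2449]
ee_rot: [-180.0, 0.0, -9.1]
wrist_force: [0.8, -0.3, -0.7]
gripper_width: 0.7
grip_force: 0.0
```

```bash
python3 -c '
from h import *
rel([.5725,-.300,.16],-9);print(bot.read_state()["gripper_width"])'
```

```text
rel [ 0.1052 -0.1311  0.0848] [-0.0004  0.0008 -0.0016]
0.6996061883931275
```

```bash
python3 -m creep '[[0.035,-0.044,0.028,0,0,0,0.4],[0.07,-0.088,0.056,0,0,0,0.4],[0.105,-0.131,0.085,0,0,0,0.4],[0.105,-0.131,0.085,0,0,0,0.4],[0.105,-0.131,0.085,0,0,0,0.4]]'
python3 - <<'E'
from h import *
rel([.5725,-.300,.062],-9)
f=lambda n,x,y,w,h,k:cv2.resize(bot.read_camera(n)[y:y+h,x:x+w],(w*k,h*k),interpolation=cv2.INTER_CUBIC)
o=np.zeros((600,800,3),np.uint8);o[:420,:400]=f("top",320,90,100,105,4);o[:400,400:]=f("side",200,60,100,100,4)
cv2.imwrite("pics/c3.png",o)
E
```

```text
time: 1.35
position: [0.5706, -0.3018, 0.1597]
ee_rot: [180.0, 0.1, -9.0]
wrist_force: [-0.1, -0.4, -0.1]
gripper_width: 0.597
grip_force: 0.0
rel [ 0.0018 -0.0021  0.0977] [0.0006 0.0017 0.0003]
```

View pics/c3.png

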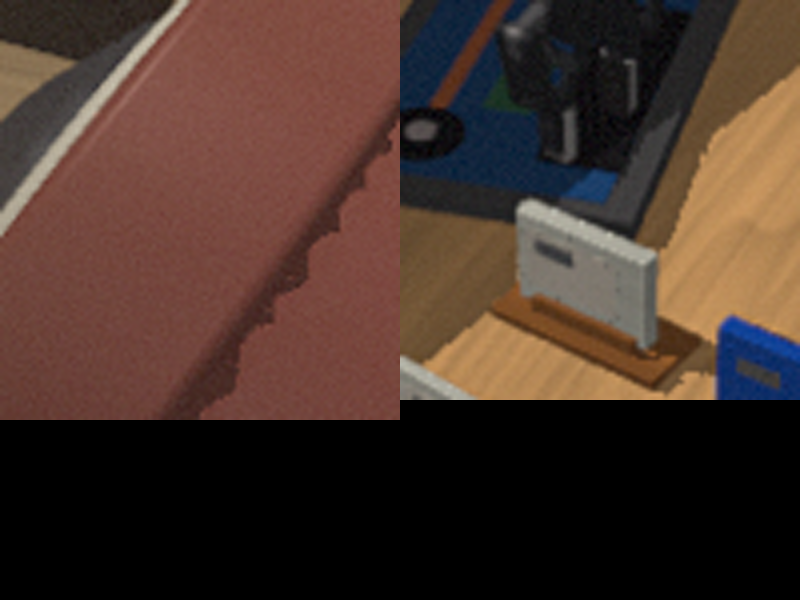

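```bash
python3 -m creep '[[0,0,0.05,0,0,0,0.4],[0,0,0.09,0,0,0,0.4],[0,0,0.098,0,0,0,0.4],[0,0,0.098,0,0,0,0.4],[0,0,0.098,0,0,0,0.4]]'; python3 -m creep '[[0,0,0,0,0,0,0.7],[0,0,0,0,0,0,1],[0,0,0,0,0,0,1],[0,0,0,0,0,0,1],[0,0,0,0,0,0,1]]' 60
```

```text
time: 2.08
position: [0.5723, -0.3028, 0.0646]
ee_rot: [179.9, -0.2, -9.0]
wrist_force: [-0.6, 0.4, 0.6]
gripper_width: 0.602
grip_force: 0.0
time: 2.7
position: [0.5717, -0.3012, 0.0633]
ee_rot: [-180.0, -0.1, -9.0]
wrist_force: [-1.4, 1.8, 5.7]
gripper_width: 0.162
grip_force: 59.3
```

```bash
python3 -m creep '[[0,0,-0.03,0,0,0,1],[0,0,-0.08,0,0,0,1],[0,0,-0.14,0,0,0,1],[0,0,-0.14,0,0,0,1],[0,0,-0.14,0,0,0,1]]'; python3 -c '
from h import *
rel([.511,.111,.20],-18.2)'
```

```text
time: 3.32
position: [0.5701, -0.3013, 0.2012]
ee_rot: [-180.0, 0.1, -9.0]
wrist_force: [-0.8, 0.3, -2.1]
gripper_width: 0.169
grip_force: 58.5
rel [-0.123  -0.3979  0.0017] [-0.0004  0.0024  0.1603]
```

```bash
python3 -m creep '[[-0.015,-0.05,0,0,0,0.02,1],[-0.031,-0.1,0,0,0,0.04,1],[-0.046,-0.15,0,0,0,0.06,1],[-0.062,-0.2,0,0,0,0.08,1],[-0.077,-0.25,0,0,0,0.1,1]]';python3 -m creep '[[-0.015,-0.05,0,0,0,0.02,1],[-0.031,-0.1,0,0,0,0.04,1],[-0.044,-0.14,0,0,0,0.05,1],[-0.044,-0.14,0,0,0,0.06,1],[-0.044,-0.14,0,0,0,0.06,1]]'
python3 - <<'E'
from h import *
rel([.511,.111,.20],-18.2)
f=lambda n,x,y,w,h,k:cv2.resize(bot.read_camera(n)[y:y+h,x:x+w],(w*k,h*k),interpolation=cv2.INTER_CUBIC)
o=np.zeros((600,800,3),np.uint8);o[:480,:300]=f("top",155,90,75,120,4);o[:600,300:]=f("side",115,160,125,150,4)
cv2.imwrite("pics/c4.png",cv2.convertScaleAbs(o,alpha=1.5))
E
```

```text
time: 3.95
position: [0.5321, -0.0409, 0.1999]
ee_rot: [179.9, 0.3, -14.8]
wrist_force: [0.4, 0.0, -1.0]
gripper_width: 0.161
grip_force: 58.6
time: 4.58
position: [0.5262, 0.1029, 0.2006]
ee_rot: [179.8, 0.2, -18.2]
wrist_force: [-0.3, 0.2, -1.1]
gripper_width: 0.168
grip_force: 58.6
rel [-0.0169 -0.003   0.0007] [0.0031 0.0028 0.0001]
```

View pics/c4.png

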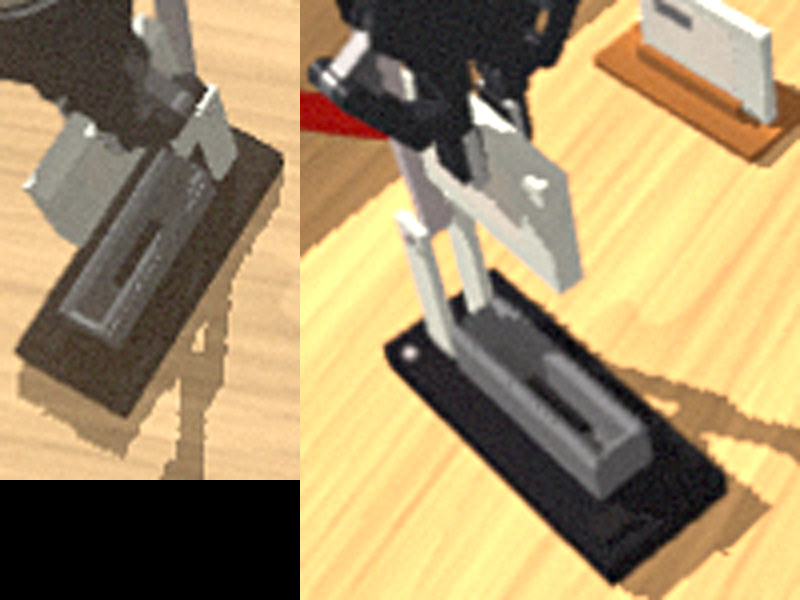

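Run:
```python
from h import *
np.set_printoptions(precision=4,suppress=True)
a=np.radians(-18.2);X=np.array([np.cos(a),np.sin(a),0]);Y=np.array([-np.sin(a),np.cos(a),0])
dk=lambda P:np.array([P@X,P@Y,P[2]])
T=lambda x,y:(155+x/4,90+y/4)
S=lambda x,y:(115+(x-300)/4,160+y/4)
for n,t,s in(("plug far",(160,222),(528,372)),("plug near",(115,283),(600,435)),("box NL",(60,311),(597,455))):
    p,e=tri(T(*t),S(*s));print(n,dk(p),e)
P=bot.read_state()["position"];print("tcp",dk(P))
for sy in(-1,1):
  for sx in(-1,1):
    q=P+X*.05*sx+Y*.0075*sy-[0,0,.0553]
    print(sx,sy,"top",proj("top",q)[0]*4-[620,360],"side",(proj("side",q)[0]-[115,160])*4+[300,0])
```

```text
plug far [0.4722 0.2647 0.0298] 0.002592997167145077
plug near [0.4232 0.2649 0.0288] 0.01302270911922373
box NL [0.3954 0.279  0.0528] 0.0008606121775470463
tcp [0.4686 0.2613 0.2014]
-1 -1 top [ 82.8944 248.0146] side [582.9698 273.0692]
1 -1 top [188.0408  86.1269] side [449.1146 155.5404]
-1 1 top [ 57.8694 233.8661] side [556.6163 291.9733]
1 1 top [163.3403  72.7869] side [423.4083 172.3716]
```

The plug and box corner agree: the slot middle is at lon .4495, lat .265. The drive's corners project where they are seen, to within about 1 px. I'll align above the mouth.

```bash
python3 -m creep '[[-0.019,-0.004,0,0,0,0,1],[-0.019,-0.004,0.03,0,0,0,1],[-0.019,-0.004,0.07,0,0,0,1],[-0.019,-0.004,0.07,0,0,0,1],[-0.019,-0.004,0.07,0,0,0,1]]'
python3 - <<'E'
from h import *
np.set_printoptions(precision=4,suppress=True)
a=np.radians(-18.2);X=np.array([np.cos(a),np.sin(a),0]);Y=np.array([-np.sin(a),np.cos(a),0])
P=bot.read_state()["position"];print(P@X,P@Y,P[2],bot.read_state()["wrist_force"])
f=lambda n,x,y,w,h,k:cv2.resize(bot.read_camera(n)[y:y+h,x:x+w],(w*k,h*k),interpolation=cv2.INTER_CUBIC)
o=np.zeros((600,800,3),np.uint8);o[:480,:300]=f("top",155,90,75,120,4);o[:600,300:]=f("side",130,190,100,120,5)
cv2.imwrite("pics/c5.png",cv2.convertScaleAbs(o,alpha=1.5))
E
```

```text
time: 5.3
position: [0.5114, 0.1128, 0.1333]
ee_rot: [-180.0, -0.1, -18.3]
wrist_force: [-0.5, -0.9, -1.1]
gripper_width: 0.168
grip_force: 58.6
0.45056165916612023 0.26690031464633746 0.13328438914941038 [-0.4927 -0.8572 -1.0873]
```

View pics/c5.png

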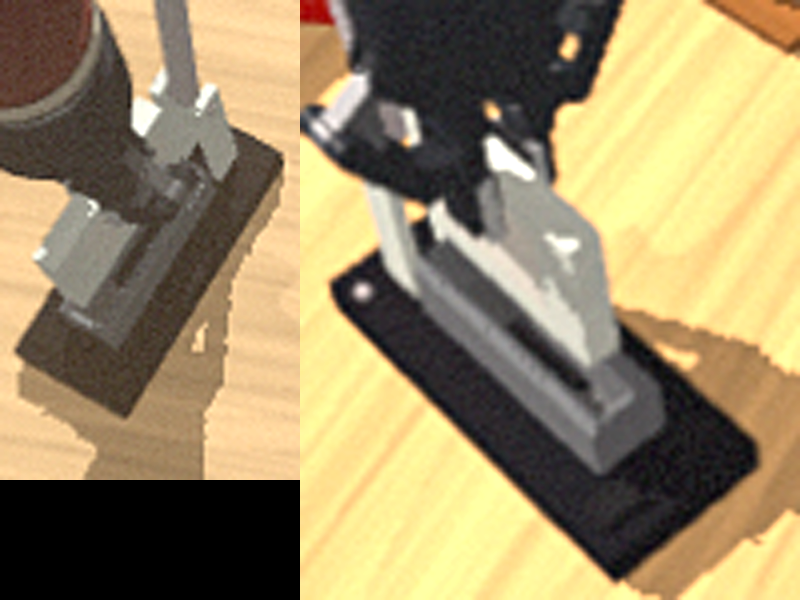

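```bash
python3 - <<'E'
from h import *
np.set_printoptions(precision=4,suppress=True)
a=np.radians(-18.2);X=np.array([np.cos(a),np.sin(a),0]);Y=np.array([-np.sin(a),np.cos(a),0])
P=bot.read_state()["position"]
for sy in(-1,1):
    q=P-X*.05+Y*.0075*sy-[0,0,.0553]
    print(sy,"pred top",proj("top",q)[0]*4-[620,360],"side",(proj("side",q)[0]-[130,190])*5+[300,0])
# slot mouth rim predicted if centre (.4497,.265): outer +-.0545,+-.0117 and floor wall rim
for lon,lat in((.4497,.265),):
  for sx in(-1,1):
    for sy in(-1,1):
      q=X*(lon+sx*.0545)+Y*(lat+sy*.0117)+[0,0,.051]
      print("rim",sx,sy,"top",proj("top",q)[0]*4-[620,360],"side",(proj("side",q)[0]-[130,190])*5+[300,0])
E
python3 - <<'E'
import cv2
a=cv2.imread("pics/c5.png")
o=cv2.resize(a[200:350,0:200],(800,600),interpolation=cv2.INTER_CUBIC)[:, :400]
b=cv2.resize(a[300:500,540:690],(400,533),interpolation=cv2.INTER_CUBIC)
import numpy as np
c=np.zeros((600,800,3),np.uint8);c[:,:400]=o;c[:533,400:]=b
cv2.imwrite("pics/c6.png",c)
E
```

```text
-1 pred top [ 83.0668 307.8866] side [617.459  341.2166]
1 pred top [ 60.0928 294.7428] side [586.3718 364.8827]
rim -1 -1 top [ 98.7971 334.8551] side [647.9673 381.1517]
rim -1 1 top [ 64.0623 314.9182] side [600.8247 417.7724]
rim 1 -1 top [200.0733 175.7476] side [472.9479 220.9446]
rim 1 1 top [165.7631 156.8776] side [426.8012 253.5567]
```

View pics/c6.png

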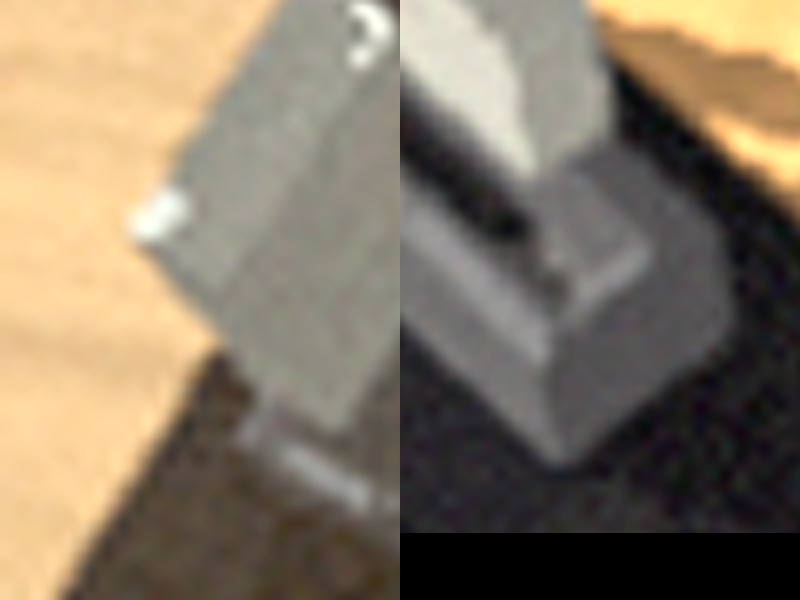

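Drive and slot agree laterally within about 1 mm, and lengthwise I'll shift −1 mm. Descending gently into the mouth.

```bash
python3 -m creep '[[-0.001,0,0.01,0,0,0,1],[-0.001,0,0.02,0,0,0,1],[-0.001,0,0.024,0,0,0,1],[-0.001,0,0.026,0,0,0,1],[-0.001,0,0.028,0,0,0,1]]';python3 -m creep '[[0,0,0.002,0,0,0,1],[0,0,0.004,0,0,0,1],[0,0,0.005,0,0,0,1],[0,0,0.005,0,0,0,1]]'
```

```text
time: 6.02
position: [0.5099, 0.114, 0.1045]
ee_rot: [-180.0, -0.0, -18.2]
wrist_force: [0.4, 1.0, 1.8]
gripper_width: 0.162
grip_force: 59.2
time: 6.52
position: [0.5116, 0.1137, 0.0999]
ee_rot: [-179.9, -0.3, -18.2]
wrist_force: [4.5, -1.0, 1.2]
gripper_width: 0.167
grip_force: 59.1
```

```bash
python3 -m creep '[[0.001,0,0.001,0,0,0,1],[0.001,0,0.002,0,0,0,1],[0.001,0,0.003,0,0,0,1],[0.001,0,0.004,0,0,0,1],[0.001,0,0.004,0,0,0,1]]'
```

```text
time: 7.15
position: [0.5116, 0.1136, 0.0955]
ee_rot: [-179.9, -0.1, -18.2]
wrist_force: [4.6, -0.8, 1.7]
gripper_width: 0.168
grip_force: 59.2
```

```bash
python3 -m creep '[[0.001,0,0.001,0,0,0,1],[0.0015,0,0.002,0,0,0,1],[0.0015,0,0.003,0,0,0,1],[0.0015,0,0.003,0,0,0,1]]'
```

```text
time: 7.65
position: [0.5117, 0.1133, 0.0921]
ee_rot: [180.0, 0.0, -18.2]
wrist_force: [3.8, -1.1, 0.0]
gripper_width: 0.167
grip_force: 59.0
```

```bash
python3 -m creep '[[0.001,0,0.001,0,0,0,1],[0.0015,0,0.002,0,0,0,1],[0.0015,0,0.002,0,0,0,1]]'; python3 -m creep '[[0,0,0.001,0,0,0,1],[0,0,0.002,0,0,0,1],[0,0,0.002,0,0,0,1]]'
```

```text
time: 8.02
position: [0.5118, 0.1129, 0.0897]
ee_rot: [179.9, 0.2, -18.2]
wrist_force: [1.4, -0.8, -1.5]
gripper_width: 0.16
grip_force: 58.8
time: 8.4
position: [0.5122, 0.1129, 0.0879]
ee_rot: [180.0, 0.1, -18.2]
wrist_force: [-0.4, -0.5, -0.5]
gripper_width: 0.166
grip_force: 58.8
```

Sideways force is gone and the drive is free in the slot. Creeping down to the plug.

```bash
python3 -m creep '[[0,0,0.001,0,0,0,1],[0,0,0.001,0,0,0,1],[0,0,0.002,0,0,0,1],[0,0,0.002,0,0,0,1]]'; python3 -m creep '[[0,0,0.001,0,0,0,1],[0,0,0.001,0,0,0,1],[0,0,0.001,0,0,0,1]]'
```

```text
time: 8.9
position: [0.5132, 0.1127, 0.0863]
ee_rot: [180.0, 0.0, -18.2]
wrist_force: [0.9, 0.5, -0.9]
gripper_width: 0.162
grip_force: 58.8
time: 9.28
position: [0.5132, 0.1128, 0.0853]
ee_rot: [-180.0, 0.0, -18.2]
wrist_force: [-0.3, -0.1, -1.8]
gripper_width: 0.166
grip_force: 58.8
```

```bash
for i in 1 ; do python3 -m creep '[[0,0,0.001,0,0,0,1],[0,0,0.001,0,0,0,1],[0,0,0.001,0,0,0,1]]'; done; python3 -m creep '[[0,0,0.001,0,0,0,1],[0,0,0.001,0,0,0,1],[0,0,0.001,0,0,0,1]]'
```

```text
time: 9.65
position: [0.5132, 0.1128, 0.0843]
ee_rot: [-180.0, 0.0, -18.2]
wrist_force: [-0.4, 0.5, -0.8]
gripper_width: 0.166
grip_force: 58.8
time: 10.02
position: [0.5132, 0.1128, 0.0833]
ee_rot: [-180.0, 0.0, -18.2]
wrist_force: [0.0, -0.0, -2.0]
gripper_width: 0.166
grip_force: 58.8
```

```bash
python3 -m creep '[[0,0,0.001,0,0,0,1],[0,0,0.001,0,0,0,1],[0,0,0.001,0,0,0,1]]'
```

```text
time: 10.4
position: [0.5133, 0.1128, 0.0831]
ee_rot: [-180.0, -0.0, -18.2]
wrist_force: [-1.6, -0.4, 4.2]
gripper_width: 0.164
grip_force: 59.8
```

Contact with the plug at TCP 0.083, about 7 N/mm. Continuing in half-millimetre steps.

```bash
python3 -m creep '[[0,0,0.0005,0,0,0,1],[0,0,0.0005,0,0,0,1],[0,0,0.0005,0,0,0,1]]';python3 -m creep '[[0,0,0.0005,0,0,0,1],[0,0,0.0005,0,0,0,1],[0,0,0.0005,0,0,0,1]]'
```

```text
time: 10.78
position: [0.5133, 0.1128, 0.0828]
ee_rot: [-180.0, -0.0, -18.2]
wrist_force: [-2.1, -1.2, 7.5]
gripper_width: 0.165
grip_force: 60.2
time: 11.15
position: [0.5133, 0.1128, 0.0824]
ee_rot: [-180.0, -0.0, -18.2]
wrist_force: [-2.4, -0.6, 7.4]
gripper_width: 0.168
grip_force: 60.3
```

```bash
python3 -m creep '[[0,0,0.0005,0,0,0,1],[0,0,0.0005,0,0,0,1],[0,0,0.001,0,0,0,1],[0,0,0.001,0,0,0,1]]';python3 -m creep '[[0,0,0.0005,0,0,0,1],[0,0,0.0005,0,0,0,1],[0,0,0.001,0,0,0,1],[0,0,0.001,0,0,0,1]]'
```

```text
time: 11.65
position: [0.5133, 0.1128, 0.0814]
ee_rot: [-180.0, -0.0, -18.2]
wrist_force: [-1.8, -0.5, 7.6]
gripper_width: 0.164
grip_force: 60.3
time: 12.15
position: [0.5133, 0.1128, 0.0804]
ee_rot: [-180.0, -0.0, -18.2]
wrist_force: [-2.2, 0.3, 8.1]
gripper_width: 0.161
grip_force: 60.3
```

```bash
python3 -m creep '[[0,0,0.0005,0,0,0,1],[0,0,0.0005,0,0,0,1],[0,0,0.0005,0,0,0,1]]'
```

```text
time: 12.52
position: [0.5133, 0.1128, 0.0799]
ee_rot: [-180.0, -0.0, -18.2]
wrist_force: [-2.0, -0.2, 7.5]
gripper_width: 0.166
grip_force: 60.3
```

```bash
python3 -m creep '[[0,0,0.0005,0,0,0,1],[0,0,0.0005,0,0,0,1],[0,0,0.0005,0,0,0,1]]'
```

```text
time: 12.9
position: [0.5133, 0.1128, 0.0794]
ee_rot: [-180.0, -0.0, -18.2]
wrist_force: [-1.3, 0.3, 9.2]
gripper_width: 0.168
grip_force: 60.3
```

```bash
python3 -m creep '[[0,0,0.0005,0,0,0,1],[0,0,0.0005,0,0,0,1],[0,0,0.0005,0,0,0,1]]'
```

```text
time: 13.28
position: [0.5133, 0.1128, 0.0789]
ee_rot: [-180.0, -0.0, -18.2]
wrist_force: [-2.6, -0.3, 7.4]
gripper_width: 0.164
grip_force: 60.2
```

```bash
python3 -m creep '[[0,0,0.0005,0,0,0,1],[0,0,0.0005,0,0,0,1],[0,0,0.0005,0,0,0,1]]'
```

```text
time: 13.65
position: [0.5133, 0.1128, 0.0785]
ee_rot: [-180.0, -0.0, -18.2]
wrist_force: [-2.1, -0.5, 8.5]
gripper_width: 0.158
grip_force: 60.5
```

```bash
python3 -m creep '[[0,0,0.0005,0,0,0,1],[0,0,0.0005,0,0,0,1],[0,0,0.0005,0,0,0,1]]'
```

```text
time: 14.02
position: [0.5132, 0.1128, 0.0784]
ee_rot: [-180.0, -0.0, -18.2]
wrist_force: [-2.1, -0.5, 11.6]
gripper_width: 0.168
grip_force: 60.9
```

Motion has stopped at TCP 0.0784 with the force rising, so this looks like the seat. Confirming with a firmer press.

```bash
python3 -m creep '[[0,0,0.0005,0,0,0,1],[0,0,0.0005,0,0,0,1],[0,0,0.0005,0,0,0,1]]'
```

```text
time: 14.4
position: [0.5132, 0.1128, 0.0783]
ee_rot: [-180.0, -0.0, -18.2]
wrist_force: [-3.3, -0.1, 13.9]
gripper_width: 0.164
grip_force: 61.4
```

```bash
python3 -m creep '[[0,0,0.0005,0,0,0,1],[0,0,0.0005,0,0,0,1],[0,0,0.0005,0,0,0,1]]'
```

```text
time: 14.78
position: [0.5132, 0.1129, 0.0783]
ee_rot: [-179.9, -0.0, -18.2]
wrist_force: [-5.6, 0.3, 17.9]
gripper_width: 0.161
grip_force: 61.8
```

Solid stop: the force rose 9 to 18 N with no travel. Easing off, releasing and lifting clear.

```bash
python3 -m creep '[[0,0,-0.0015,0,0,0,1],[0,0,-0.002,0,0,0,1],[0,0,-0.002,0,0,0,0.6],[0,0,-0.002,0,0,0,0.4],[0,0,-0.002,0,0,0,0.4]]';python3 -m creep '[[0,0,-0.005,0,0,0,0.4],[0,0,-0.05,0,0,0,0.4],[0,0,-0.1,0,0,0,0.4],[0,0,-0.15,0,0,0,0.4],[0,0,-0.2,0,0,0,0.4]]'
```

```text
time: 15.4
position: [0.5133, 0.1128, 0.0775]
ee_rot: [180.0, 0.0, -18.2]
wrist_force: [0.5, -0.1, 0.5]
gripper_width: 0.598
grip_force: 0.0
time: 16.02
position: [0.513, 0.1127, 0.2799]
ee_rot: [-180.0, -0.0, -18.2]
wrist_force: [1.3, 0.8, -0.7]
gripper_width: 0.599
grip_force: 0.0
```

Run:
```python
from h import *
np.set_printoptions(precision=4,suppress=True)
o=np.zeros((600,800,3),np.uint8)
t=bot.read_camera("top");s=bot.read_camera("side");cv2.imwrite("pics/t7.png",t);cv2.imwrite("pics/s7.png",s)
f=lambda i,x,y,w,h,k:cv2.resize(i[y:y+h,x:x+w],(w*k,h*k),interpolation=cv2.INTER_CUBIC)
o[:600,:400]=f(t,145,50,100,150,4);o[:600,400:]=f(s,105,140,100,150,4)
cv2.imwrite("pics/c7.png",cv2.convertScaleAbs(o,alpha=1.4))
```

```text
(no output)
```

View pics/c7.png

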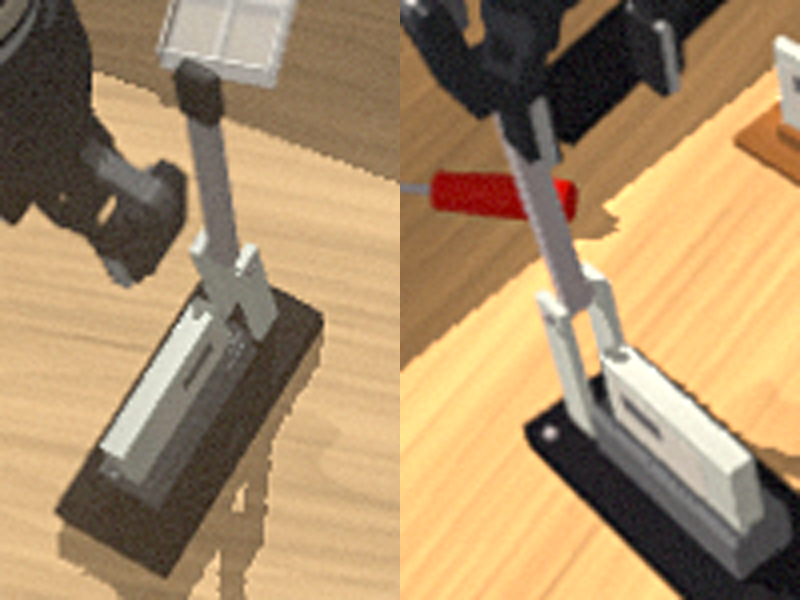

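Drive sits upright and low in the slot, with the bar still open at about 97° (1.70 rad). Taking the grip from above.

```bash
python3 -m creep '[[0,0,-0.04,0,0,0,0.4],[0.045,0,-0.04,0,0,0,0.4],[0.091,0,-0.04,0,0,0,0.4],[0.091,0,-0.04,0,0,0,0.4],[0.091,0,-0.04,0,0,0,0.4]]';python3 -m creep '[[0,0,0.03,0,0,0,0.4],[0,0,0.06,0,0,0,0.4],[0,0,0.077,0,0,0,0.4],[0,0,0.077,0,0,0,0.4],[0,0,0.077,0,0,0,0.4]]'; python3 -m creep '[[0,0,0,0,0,0,0.6],[0,0,0,0,0,0,0.8],[0,0,0,0,0,0,1],[0,0,0,0,0,0,1],[0,0,0,0,0,0,1]]' 25
```

```text
time: 16.75
position: [0.5989, 0.0847, 0.317]
ee_rot: [180.0, 0.1, -18.2]
wrist_force: [0.2, 0.3, -0.1]
gripper_width: 0.602
grip_force: 0.0
time: 17.38
position: [0.5998, 0.0849, 0.242]
ee_rot: [-179.9, -0.1, -18.1]
wrist_force: [0.8, -0.2, 0.4]
gripper_width: 0.601
grip_force: 0.0
time: 18.0
position: [0.6002, 0.0846, 0.2417]
ee_rot: [-179.9, -0.1, -18.2]
wrist_force: [-0.7, 0.4, 5.0]
gripper_width: 0.23
grip_force: 26.4
```

Run:
```python
from h import *
np.set_printoptions(precision=4,suppress=True)
a=np.radians(-18.2);X=np.array([np.cos(a),np.sin(a),0]);Y=np.array([-np.sin(a),np.cos(a),0])
P=bot.read_state()["position"];g=np.array([P@X-.5254,P[2]+.005-.109]);print(P@X,P@Y,P[2],g)
r=np.hypot(*g);th=np.arctan2(g[1],-g[0]);print(r,th)
for t in np.append(np.arange(th-.15,0,-.15),0):
    print(round(t,2),np.round([-r*np.cos(t)-g[0],-(r*np.sin(t)-g[1])],4))
```

```text
0.5437706308338822 0.26782745691499255 0.2417485946510626 [0.0184 0.1377]
0.13896818127030927 1.70337747111681
1.55 [-0.0208 -0.0012]
1.4 [-0.0415  0.0007]
1.25 [-0.0617  0.0057]
1.1 [-0.081   0.0137]
0.95 [-0.0988  0.0244]
0.8 [-0.1149  0.0377]
0.65 [-0.1287  0.0533]
0.5 [-0.1401  0.0707]
0.35 [-0.1488  0.0897]
0.2 [-0.1545  0.1097]
0.05 [-0.1571  0.1303]
0.0 [-0.1573  0.1377]
```

```bash
python3 -m creep '[[-0.021,0,-0.001,0,0,0,1],[-0.0415,0,0.0005,0,0,0,1],[-0.0615,0,0.0055,0,0,0,1],[-0.081,0,0.0135,0,0,0,1],[-0.099,0,0.0245,0,0,0,1]]'
```

```text
time: 18.62
position: [0.5071, 0.1147, 0.2177]
ee_rot: [-179.9, -0.3, -18.2]
wrist_force: [1.9, -1.6, 3.1]
gripper_width: 0.227
grip_force: 27.5
```

```bash
python3 -m creep '[[-0.016,0,0.013,0,0,0,1],[-0.0295,0,0.029,0,0,0,1],[-0.041,0,0.046,0,0,0,1],[-0.0495,0,0.065,0,0,0,1],[-0.0495,0,0.065,0,0,0,1]]'
```

```text
time: 19.25
position: [0.4575, 0.1307, 0.1504]
ee_rot: [179.9, 0.1, -18.1]
wrist_force: [-0.3, 0.4, -1.1]
gripper_width: 0.231
grip_force: 26.4
```

Run:
```python
from h import *
a=np.radians(-18.2);X=np.array([np.cos(a),np.sin(a),0])
s=bot.read_state();P=s["position"];g=np.array([P@X-.5254,P[2]+.005-.109]);print(g,np.hypot(*g),np.arctan2(g[1],-g[0]),s["wrist_force"])
```

```text
[-0.13155679  0.0463648 ] 0.13948793401152035 0.3388396034832705 [-0.29078429  0.43657108 -1.06924998]
```

```bash
python3 -m creep '[[-0.0055,0,0.02,0,0,0,1],[-0.0075,0,0.033,0,0,0,1],[-0.0085,0,0.042,0,0,0,1],[-0.0085,0,0.046,0,0,0,1],[-0.0085,0,0.046,0,0,0,1]]'
```

```text
time: 19.88
position: [0.4497, 0.1332, 0.1049]
ee_rot: [179.9, 0.1, -18.2]
wrist_force: [-4.2, 1.4, -0.0]
gripper_width: 0.227
grip_force: 25.9
```

```bash
python3 -m creep '[[0,0,0.0005,0,0,0,1],[0,0,0.001,0,0,0,1],[0,0,0.0015,0,0,0,1],[0,0,0.0015,0,0,0,1]]'
```

```text
time: 20.38
position: [0.4497, 0.1333, 0.104]
ee_rot: [180.0, 0.1, -18.2]
wrist_force: [-5.5, -0.3, 1.8]
gripper_width: 0.23
grip_force: 26.1
```

```bash
python3 -m creep '[[0.0005,0,0.0005,0,0,0,1],[0.0005,0,0.001,0,0,0,1],[0.0005,0,0.0015,0,0,0,1],[0.0005,0,0.0015,0,0,0,1]]'
```

```text
time: 20.88
position: [0.4497, 0.1333, 0.1024]
ee_rot: [179.9, 0.1, -18.1]
wrist_force: [-6.5, 0.7, 2.9]
gripper_width: 0.226
grip_force: 26.1
```

```bash
python3 -m creep '[[-0.0005,0,0.001,0,0,0,1],[-0.0005,0,0.0015,0,0,0,1],[-0.0005,0,0.002,0,0,0,1],[-0.0005,0,0.002,0,0,0,1]]'
```

```text
time: 21.38
position: [0.4497, 0.1332, 0.1005]
ee_rot: [180.0, 0.1, -18.2]
wrist_force: [-4.6, 0.6, 2.4]
gripper_width: 0.23
grip_force: 26.1
```

Run:
```python
from h import *
t=bot.read_camera("top");s=bot.read_camera("side")
f=lambda i,x,y,w,h,k:cv2.resize(i[y:y+h,x:x+w],(w*k,h*k),interpolation=cv2.INTER_CUBIC)
o=np.zeros((600,800,3),np.uint8)
o[:600,:400]=f(t,145,80,100,150,4);o[:600,400:]=f(s,120,180,100,150,4)
cv2.imwrite("pics/c8.png",cv2.convertScaleAbs(o,alpha=1.4))
```

```text
(no output)
```

View pics/c8.png

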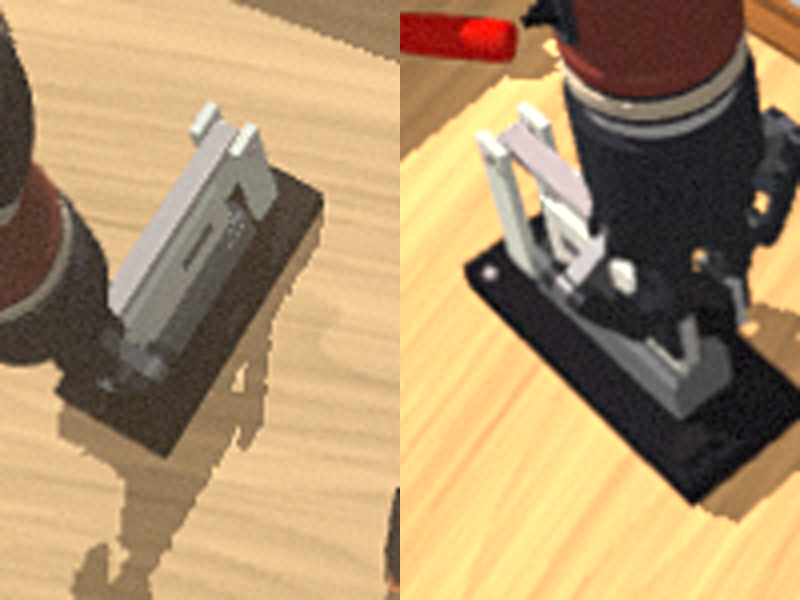

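```bash
python3 -m creep '[[0,0,0.0005,0,0,0,1],[0,0,0.001,0,0,0,1],[0,0,0.0015,0,0,0,1],[0,0,0.0015,0,0,0,1]]'
```

```text
time: 21.98
position: [0.4498, 0.1332, 0.099]
ee_rot: [180.0, 0.1, -18.2]
wrist_force: [-5.6, 1.6, 1.7]
gripper_width: 0.227
grip_force: 26.2
```

```bash
python3 -m creep '[[0,0,0.0005,0,0,0,1],[0,0,0.001,0,0,0,1],[0,0,0.0015,0,0,0,1],[0,0,0.0015,0,0,0,1]]'
```

```text
time: 22.48
position: [0.4498, 0.1332, 0.0975]
ee_rot: [180.0, 0.1, -18.2]
wrist_force: [-4.5, 0.2, 2.1]
gripper_width: 0.229
grip_force: 26.2
```

```bash
python3 -m creep '[[0,0,0.0005,0,0,0,1],[0,0,0.001,0,0,0,1],[0,0,0.0015,0,0,0,1],[0,0,0.0015,0,0,0,1]]'
```

```text
time: 22.98
position: [0.4499, 0.1332, 0.0972]
ee_rot: [-180.0, 0.1, -18.2]
wrist_force: [-7.5, -0.7, 13.0]
gripper_width: 0.229
grip_force: 27.5
```

Firm stop at TCP 0.0974, matching a hinge stop with the grip held about 7 mm off-centre. Easing off, releasing and retreating.

```bash
python3 -m creep '[[0,0,-0.0008,0,0,0,1],[0,0,-0.001,0,0,0,1],[0,0,-0.001,0,0,0,0.6],[0,0,-0.001,0,0,0,0.4],[0,0,-0.001,0,0,0,0.4]]';python3 -m creep '[[0,0,-0.03,0,0,0,0.4],[0,0,-0.08,0,0,0,0.4],[0,0,-0.13,0,0,0,0.4],[-0.02,0.06,-0.15,0,0,0,0.4],[-0.02,0.12,-0.15,0,0,0,0.4]]';python3 -m creep '[[0,0.06,0,0,0,0,0.4],[0,0.12,0,0,0,0,0.4],[0,0.12,0,0,0,0,0.4]]'
python3 - <<'E'
from h import *
t=bot.read_camera("top");s=bot.read_camera("side")
f=lambda i,x,y,w,h,k:cv2.resize(i[y:y+h,x:x+w],(w*k,h*k),interpolation=cv2.INTER_CUBIC)
o=np.zeros((600,800,3),np.uint8)
o[:600,:400]=f(t,145,80,100,150,4);o[:600,400:]=f(s,120,180,100,150,4)
cv2.imwrite("pics/c9.png",cv2.convertScaleAbs(o,alpha=1.4))
a=np.radians(-18.2);X=np.array([np.cos(a),np.sin(a),0]);Y=np.array([-np.sin(a),np.cos(a),0])
for l in(0,-.125,-.155):
  for w in (.007,-.007):
    q=X*(.5254+l)+Y*(.2675+w)+[0,0,.114 if l>-.12 else .115]
    print(l,w,proj("top",q)[0]*4-[580,320],(proj("side",q)[0]-[120,180])*4+[400,0])
E
```

```text
time: 23.6
position: [0.4516, 0.1333, 0.097]
ee_rot: [-180.0, -0.1, -18.2]
wrist_force: [-0.6, -0.3, -0.2]
gripper_width: 0.598
grip_force: 0.0
time: 24.22
position: [0.3948, 0.0262, 0.2484]
ee_rot: [-179.9, -0.3, -18.0]
wrist_force: [1.2, -1.7, 0.0]
gripper_width: 0.605
grip_force: 0.0
time: 24.6
position: [0.3555, -0.0918, 0.2472]
ee_rot: [179.9, -0.1, -18.8]
wrist_force: [0.9, 0.2, 0.9]
gripper_width: 0.597
grip_force: 0.0
0 0.007 [210.89221542 123.29711942] [497.43976301 135.77315031]
0 -0.007 [232.95037539 135.22972024] [520.78822247 120.20325821]
-0.125 0.007 [ 84.09963225 316.60493153] [661.15062461 285.12482112]
-0.125 -0.007 [106.52693432 329.41641754] [685.21831637 267.1867645 ]
-0.155 0.007 [ 52.80562601 365.01028975] [704.6803959  324.70895813]
-0.155 -0.007 [ 75.30150201 378.03639053] [728.87364085 306.12979346]
```

View pics/c9.png

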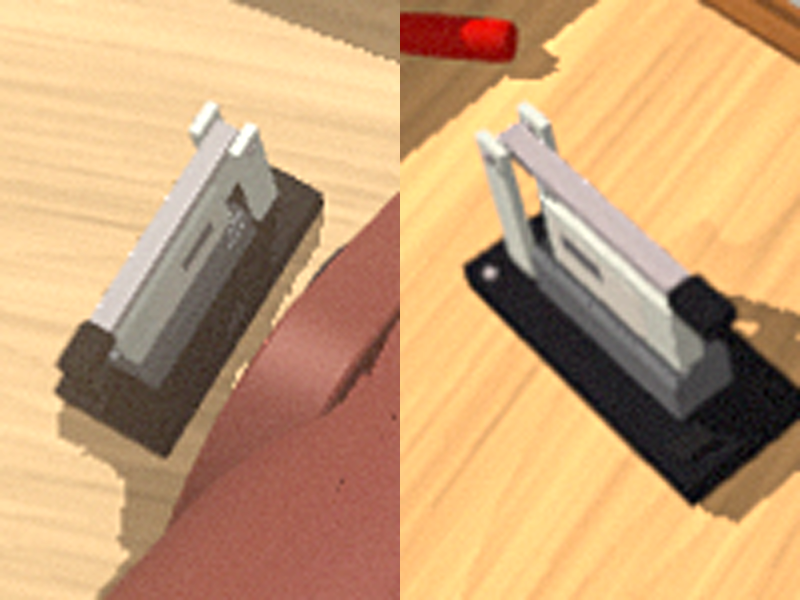

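The image shows the bar level over the drive. Its corners fall within about 2 px of the shut-bar prediction, and the arm is clear.

```bash
python3 -c '
from bench import bot
print(bot.sign_off())'
```

```text
the job is handed in; nothing more can be done
None
```

I handed the job in (no verdict returned): the thick drive was pressed to a solid stop in the dock at about 19 N, and the keeper bar was then swung shut and let go, with the arm clear.

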